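# Load gel jars into the counter guide rack

### The job

Slide the two blue-lidded white gel jars, one by one, between the steel guide rails of the rack: push the first all the way to the blue end stop while the other is still outside, then push the second in until it stands up against the first. Keep the jars upright and on the counter (push them, never lift them), and leave the amber oil jar where it stands.

Things in the scene. Friction and masses are not known exactly. Their poses are not given: they have to be found in the camera images.
- gel_a: upright round jar, 56 mm across, 70 mm tall, 0.16 to 0.26 kg, white with a flat blue lid. Origin: centre of its underside, z up. Slides on the counter without tipping if pushed below 35 mm height. Starts 110 to 180 mm before the rack mouth, in the middle or about 80 mm to either side of the rack line; the jars swap places.
- gel_b: upright round jar, 56 mm across, 70 mm tall, 0.16 to 0.26 kg, white with a flat blue lid, the same as the other gel jar. Origin: centre of its underside, z up. Slides on the counter without tipping if pushed below 35 mm height. Starts 110 to 180 mm before the rack mouth, in the middle or about 80 mm to either side of the rack line; the jars swap places.
- oil: upright round jar, 56 mm across, 70 mm tall, 0.16 to 0.26 kg, amber with a yellow label band and a flat black lid: not to be moved. Origin: centre of its underside, z up. Slides on the counter without tipping if pushed below 35 mm height. Starts 110 to 180 mm before the rack mouth, in the middle or about 80 mm to either side of the rack line; the jars swap places.
- rack: fixed rack without floor: two steel rails 150 mm long, 18 high, 6 thick, 72 apart inside; blue stop plate 30 mm high at the far end. Origin: on the counter between the rails where they begin; x runs along them into the rack (within 15 deg of the robot's left, +y), stop face at x = 150 mm. Rails flare to 105 mm wide at x = -35 mm. Seated jar centres: x = 122 and 66 mm.
Mind the look-alikes: they are no part of the job. Leave any pink look-alike of the gel_b alone.

How it is judged:
By the outcome, as a careful person would: the job done as asked, in the order asked, and still so for the second after the job is handed in, with the robot touching nothing.
It also fails if it takes over 58 s, if anything falls off the work surface, if the arm or the gripper's body presses on something with over 40 N, if the wrist force passes 120 N, or if a joint passes its speed limit or range.

### The arm

A 7-joint arm with a two-finger parallel gripper is mounted at the origin on the work surface. World frame = base frame: x ahead of the robot, y to its left, z up, the work surface at z = 0. Lengths are in m, angles in rad, forces in N, time in s.
With the tool pointing down it reaches from about 0.4 to 0.875 m from the base axis. Payload 19.3 kg.
Tool frame: the origin (TCP) lies on the centre line of the jaws, within the pads' length; the fingertips stand 8 mm ahead of it and the grasp point (between the pads) lies 11 mm behind it; z points along the fingers, y is the line along which they close (so a half turn about z gives the same grasp; the last joint's range is limited). The gripper opens to 85 mm and grips with 20 to 120 N. Pads are 22 mm wide; open, the fingers measure 114 mm over their backs; the gripper's body (76 mm by 85 mm) begins 54 mm behind the grasp point. The pads swing forward as they close: fully open they stand 13 mm farther back than shut.
Start: joints at [-1.404, 0.521, -0.036, 1.599, 0.021, 1.021, -0.113], TCP at [0.147, 0.608, 0.239] pointing down, gripper open.
Joint ranges: [-2.91, 2.91], [-0.3, 2.13], [-1.5, 1.42], [0.17, 2.43], [-1.26, 4.41], [0.16, 1.93], [-2.52, 2.52]. Speed limits (rad/s): [1.89, 1.89, 2.39, 2.39, 3.01, 3.01, 3.01].

### API

Orientations are given as [roll, pitch, yaw] about the fixed x, y, z axes, in that order (R = Rz(yaw) Ry(pitch) Rx(roll)).
In Python, from workcell import status, grab_frame, camera_params, bot, search_frame, silhouettes gives the robot as it stands.
- The arm moves only by the shell command python3 -m creep 'ROWS' [FORCE]. ROWS is JSON, a list of rows, each a list of 5 numbers: the shift along the tool's x, y, z in units of 60 mm (1.0 is 60 mm), then the turn about the tool's z in units of 8 degrees (1.0 is 8 degrees), then the opening, from 0 (shut) to 1 (fully open). In form: [[x, y, z, twist, hand], ...]. A call has 1 to 5 rows; each row is the pose to reach, as a shift and turn from the pose commanded when the call began, along the tool's axes at that moment; what a row does not reach only later rows make up. A row lasts 1/8 s, in which the tool goes at most 62.5 mm and 10.7 degrees, less where a joint would pass 70% of its speed; a pose out of reach is approached as far as the arm can. A call with a gripper value outside its range is refused whole. The fingers move at their own pace and stop on an object; FORCE is the grip in N (left out, the last holds). Time passes only in rows, so rows that repeat a pose let the fingers close. It gives the time, the measured TCP pose, the force, the opening and the grip force at its end, in the units of the state.
- status.observe(): the state, without advancing time (a new reading comes with each control period).
- grab_frame(name): name is "scene" or "top" or "wrist"; returns the picture (400x640x3 uint8, blue, green, red); there is no depth.
- camera_params(name): a dict with "K" (3x3 intrinsics, pixels), "k1" (the pictures are not rectified: a ray, as slopes to the right and down, at radius r is drawn at 1 + k1 r^2 times it, then the intrinsics apply), "rvec" (rotation vector, rad) and "tvec" (3), from world to camera coordinates, as OpenCV has them; the wrist camera has in their place "tool_from_camera" (4x4, takes a point from camera to tool coordinates, whose origin is the TCP and whose axes are the flange's). Camera axes: x right, y down, z forward; pixel columns grow to the right and rows downward; lengths in m; the calibration is good to about 2 mm. A picture is of the moment at which its call begins: read the wrist's pose just before it. camera_params takes no time and is no camera call.
- bot.job_done(): hands the job in; it is judged then, once.
Trained networks look in the newest picture that a camera, given by its name, has taken for a name from the list of things; names that differ only in an ending like _2 or _b are one class to them, and where a whole thing is asked for, a point or a joint stands for the part that bears it (a point fixed in the world has none). Each returns a list of dicts, best first, with "p" (0 to 1); they miss things now and then, are a little off and sometimes report something else, mostly with a low value. They report only what shows in the picture. A call takes as long as a camera call. They do not tell look-alikes from the thing itself.
- search_frame(camera, name): "extent" ([left, top, right, bottom] as shares, 0 to 1, of the picture: columns of its width, rows of its height, round what is visible of it).
- silhouettes(camera, name): "mask" (400x640 bool, what is visible of it) and "extent" ([left, top, right, bottom] as shares, 0 to 1, of the picture: columns of its width, rows of its height, round what is visible of it).
The state is a dict: "clock": time; "qpos": joint angles; "qd": joint speeds; "joint_efforts": joint torques, N m; "position": TCP position; "tool_rot": TCP orientation; "force": force on the tool from outside, world axes, zero at the start; "moment": the same for the moment, N m; "grip_width": finger opening in m; "finger_force": force on a finger pad.
Only numpy, scipy, OpenCV 4.12 (cv2) and the standard library are available. Lean on these libraries where they do the work, as an engineer would, in place of code of your own. Each camera call takes 0.05 s, during which the arm holds its last target. There are 200 camera calls.

## Working session

There is one attempt and no reset: what is moved stays moved. The work goes in short steps, Python scripts to look and compute and a shell command to move; the robot and the scene stay as the last step left them, time stands still between calls to the robot, and variables do not carry over. Pictures are saved under pics/ and viewed, at most 10 in all, crops included, and the job is handed in when it is done.

```bash
mkdir -p pics; cat > h.py <<'E'
import numpy as np, cv2
from workcell import status, grab_frame, camera_params, bot, search_frame, silhouettes
def ray(cam,uv):
    p=camera_params(cam);K=np.array(p["K"]);k=p["k1"]
    d=np.linalg.inv(K)@np.array([uv[0],uv[1],1.]);r=np.hypot(d[0],d[1]);u=r
    for _ in range(30): u=r/(1+k*u*u)
    d[:2]*=u/r if r>0 else 1
    R=cv2.Rodrigues(np.array(p["rvec"],float))[0];t=np.array(p["tvec"],float).ravel()
    return -R.T@t,R.T@d
def toz(cam,uv,z):
    c,d=ray(cam,uv);return c+d*(z-c[2])/d[2]
E
python3 - <<'E'
from h import *
s=status.observe();print(s["clock"],s["position"],s["tool_rot"],s["force"])
for c in("scene","top"):
    im=grab_frame(c);cv2.imwrite(f"pics/{c}0.png",im)
    for n in("gel_a","oil","rack"):
        for r in search_frame(c,n):
            e=np.array(r["extent"])*[640,400,640,400];print(c,n,round(r["p"],2),e.round(), toz(c,((e[0]+e[2])/2,(e[1]+e[3])/2),.05).round(3))
E
```

```text
0.0 [0.1465489  0.60724324 0.23874136] [-3.14047965e+00  8.33862308e-05  2.90489720e+00] [ 0.99712123 -0.41813924 -0.07265958]
scene gel_a 0.92 [320. 114. 352. 156.] [ 0.412 -0.058  0.05 ]
scene gel_a 0.9 [270. 112. 302. 159.] [ 0.413 -0.149  0.05 ]
scene gel_a 0.85 [226. 240. 271. 294.] [ 0.67  -0.193  0.05 ]
scene gel_a 0.81 [308. 235. 347. 288.] [ 0.665 -0.08   0.05 ]
scene gel_a 0.72 [218. 165. 250. 215.] [ 0.533 -0.23   0.05 ]
scene gel_a 0.71 [289. 187. 324. 241.] [ 0.582 -0.111  0.05 ]
scene oil 0.76 [312. 154. 346. 202.] [ 0.512 -0.074  0.05 ]
scene rack 0.77 [377. 189. 509. 252.] [0.599 0.098 0.05 ]
top gel_a 0.96 [326. 152. 364. 197.] [ 0.571 -0.114  0.05 ]
top gel_a 0.81 [396. 196. 444. 236.] [ 0.521 -0.232  0.05 ]
top gel_a 0.75 [336. 275. 377. 313.] [ 0.395 -0.15   0.05 ]
top gel_a 0.7 [310.  99. 348. 146.] [ 0.65  -0.081  0.05 ]
top gel_a 0.69 [383. 108. 421. 154.] [ 0.651 -0.194  0.05 ]
top gel_a 0.55 [275. 263. 318. 303.] [ 0.4   -0.061  0.05 ]
top oil 0.73 [294. 199. 331. 241.] [ 0.496 -0.074  0.05 ]
top rack 0.67 [142. 130. 269. 209.] [0.553 0.098 0.05 ]
```

```bash
python3 - <<'E'
import cv2,numpy as np
a=cv2.imread("pics/scene0.png")[90:310,180:540];b=cv2.imread("pics/top0.png")[80:330,120:480]
cv2.imwrite("pics/c_scene.png",cv2.resize(a,None,fx=2.2,fy=2.2,interpolation=2));cv2.imwrite("pics/c_top.png",cv2.resize(b,None,fx=2.2,fy=2.2,interpolation=2))
E
```

```text
(no output)
```

View pics/c_scene.png

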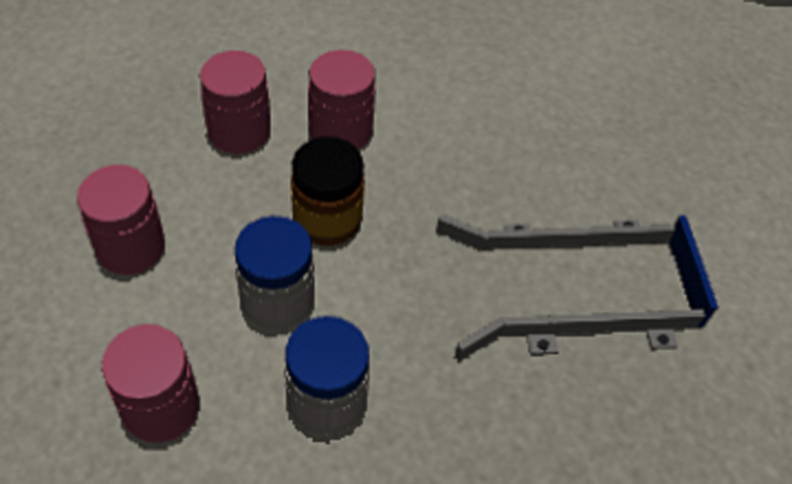

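View pics/c_top.png

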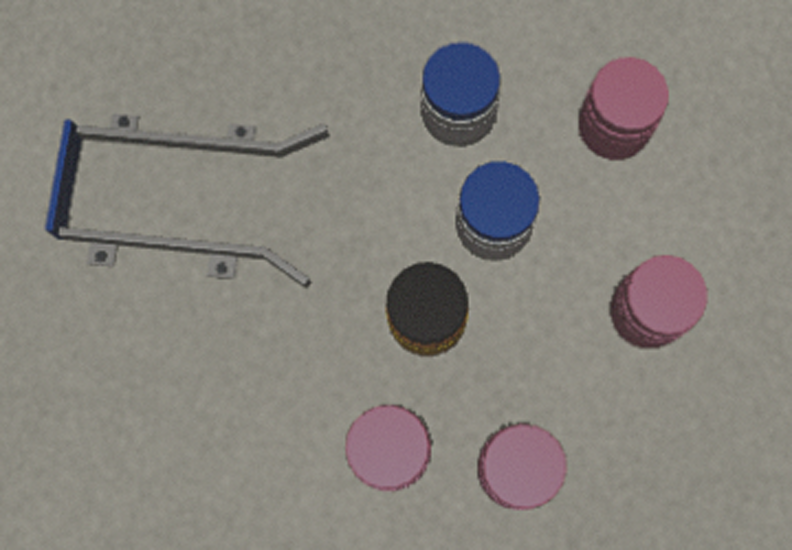

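The blue-lidded jars in the top image are at about (329,116) and (346,171) px. The oil jar has a black lid at (314,217), and four pink look-alikes stand around them. The blue pair fits the description. Next I measure the lids and the rack.

```bash
cat >> h.py <<'E'
def lids(cam,im,zz=.07):
    hsv=cv2.cvtColor(im,cv2.COLOR_BGR2HSV);m=cv2.inRange(hsv,(100,110,50),(130,255,255))
    n,l,st,ce=cv2.connectedComponentsWithStats(m)
    return [(st[i,4],ce[i].round(1),toz(cam,ce[i],zz).round(4)[:2]) for i in range(1,n) if st[i,4]>60]
E
python3 - <<'E'
from h import *
for c in("scene","top"):
    im=cv2.imread(f"pics/{c}0.png")
    for r in lids(c,im):print(c,*r)
    hsv=cv2.cvtColor(im,cv2.COLOR_BGR2HSV)
    l={"scene":(327,168),"top":(314,217)}[c]
    m=(hsv[...,2]<45).astype(np.uint8)
    n,lab,st,ce=cv2.connectedComponentsWithStats(m);i=lab[l[1],l[0]];print("oil",ce[i],toz(c,ce[i],.07)[:2],st[i])
T=lambda x,y,z=.018:toz("top",(x/2.2+120,y/2.2+80),z)[:2]
S=lambda x,y,z=.018:toz("scene",(x/2.2+180,y/2.2+90),z)[:2]
print("top",T(280,150),T(78,131),T(263,251),T(60,234),"flare",T(326,130),T(307,283))
print("scn",S(487,240),S(672,233),S(503,326),S(705,317),"flare",S(440,221),S(460,350))
E
```

```text
scene 780 [303.6 202.2] [ 0.574  -0.1146]
scene 137 [497.1 208.8] [0.5937 0.1787]
scene 988 [328.1 250.2] [ 0.6567 -0.0795]
oil [328.1554664  167.34202608] [ 0.5058734  -0.07547109] [313 132  32  56 997]
top 872 [329.3 115.5] [ 0.654  -0.0804]
top 145 [146.2 159.9] [0.5528 0.1846]
top 954 [346.6 170.5] [ 0.5714 -0.1153]
oil [321.32776916 200.74293974] [ 0.52186242 -0.0835583 ] [     0      0    640    400 253886]
top [0.60385698 0.04428003] [0.60154242 0.19596674] [0.52810378 0.0452124 ] [0.52305053 0.19431474] flare [0.62284498 0.01315864] [0.50890886 0.01076677]
scn [0.53531713 0.04786025] [0.53239833 0.19440319] [0.61122202 0.04911732] [0.60833464 0.19922146] flare [0.51620555 0.01352391] [0.62971285 0.01588196]
```

```bash
cat >> h.py <<'E'
from scipy.spatial.transform import Rotation as Ro
def row(p,yaw):
    s=status.observe();R=Ro.from_euler("xyz",s["tool_rot"]).as_matrix()
    d=R.T@(np.array(p)-s["position"])/.06
    t=-(yaw-s["tool_rot"][2]);t=(t+np.pi)%(2*np.pi)-np.pi
    print("row",d.round(2),"twist",round(np.degrees(t)/8,2))
E
python3 - <<'E'
from h import *
T=lambda x,y,z=.07:toz("top",(x/2.2+120,y/2.2+80),z)[:2]
S=lambda x,y,z=.07:toz("scene",(x/2.2+180,y/2.2+90),z)[:2]
print("oil",T(427,303),S(328,167))
row([.50,.30,.2],2.25)
row([.58,.0,.2],1.9)
E
```

```text
oil [ 0.49579897 -0.07609418] [ 0.50287048 -0.07386637]
row [-6.93 -3.6   0.65] twist 4.69
row [-9.4  -8.15  0.65] twist 7.2
```

```bash
python3 -m creep '[[-6.9,-3.6,0.6,4.7,0.3],[-6.9,-3.6,0.6,4.7,0.3],[-6.9,-3.6,0.6,4.7,0.3],[-6.9,-3.6,0.6,4.7,0.3],[-6.9,-3.6,0.6,4.7,0.3]]'; python3 -c "
from h import *
row([.574,-.05,.2],1.9)"
```

```text
clock: 1.02
position: [0.3826, 0.4013, 0.2154]
tool_rot: [3.141, -0.0, 2.247]
force: [0.8, 0.9, -0.1]
grip_width: 0.0255
finger_force: 0.0
row [-7.86 -2.22  0.25] twist 2.49
```

```bash
python3 -m creep '[[-7.9,-2.2,0.3,2.5,0.3],[-7.9,-2.2,0.3,2.5,0.3],[-7.9,-2.2,0.3,2.5,0.3],[-7.9,-2.2,0.3,2.5,0.3],[-7.9,-2.2,0.3,2.5,0.3]]'; python3 -c "
from h import *
row([.574,-.178,.2],1.585)"
```

```text
clock: 1.65
position: [0.5053, 0.114, 0.204]
tool_rot: [3.141, -0.0, 1.9]
force: [-0.2, 0.4, -0.4]
grip_width: 0.0255
finger_force: 0.0
row [-4.98 -0.49  0.07] twist 2.25
```

```bash
python3 -m creep '[[-5,-0.5,0,2.2,0.3],[-5,-0.5,0,2.2,0.3],[-5,-0.5,0,2.2,0.3],[-5,-0.5,0,2.2,0.3],[-5,-0.5,0,2.2,0.3]]';python3 -m creep '[[0,0,0,0,0.3],[0,0,0,0,0.3],[0,0,0,0,0.3]]'; python3 - <<'E'
from h import *
s=status.observe();print(s["force"])
row([.574,-.178,.1],1.585)
row([.574,-.178,.022],1.585)
im=grab_frame("wrist");cv2.imwrite("pics/w1.png",im)
E
```

```text
clock: 2.28
position: [0.5734, -0.1804, 0.204]
tool_rot: [3.141, 0.0, 1.591]
force: [0.3, 1.3, 0.1]
grip_width: 0.0259
finger_force: 0.0
clock: 2.65
position: [0.5733, -0.1765, 0.2039]
tool_rot: [-3.142, -0.001, 1.594]
force: [0.4, -0.1, -0.8]
grip_width: 0.0257
finger_force: 0.0
[ 0.40321001 -0.07451315 -0.82735075]
row [-0.03  0.01  1.73] twist 0.06
row [-0.03  0.01  3.03] twist 0.06
```

View pics/w1.png

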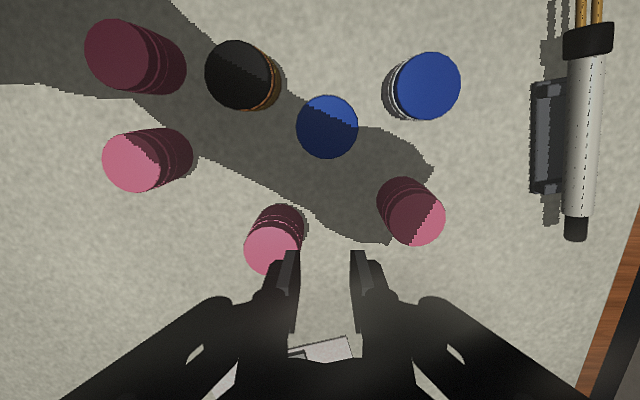

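```bash
cat >> h.py <<'E'
def wz(uv,z,s):
    p=camera_params("wrist");K=np.array(p["K"]);k=p["k1"];d=np.linalg.inv(K)@np.array([uv[0],uv[1],1.]);r=np.hypot(d[0],d[1]);u=r
    for _ in range(30): u=r/(1+k*u*u)
    d[:2]*=u/r
    M=np.array(p["tool_from_camera"]);R=Ro.from_euler("xyz",s["tool_rot"]).as_matrix()
    c=R@M[:3,3]+s["position"];d=R@M[:3,:3]@d
    return (c+d*(z-c[2])/d[2])[:2]
E
python3 - <<'E'
from h import *
s=status.observe()
for n,uv in dict(M=(327,127),N=(430,86),oil=(239,75),pink1=(272,251),pink2=(417,218)).items(): print(n,wz(uv,.07,s).round(3))
E
```

```text
M [ 0.574 -0.113]
N [ 0.657 -0.078]
oil [ 0.501 -0.074]
pink1 [ 0.524 -0.229]
pink2 [ 0.659 -0.193]
```

```bash
python3 -m creep '[[0,0,1,0,0.3],[0,0,2,0,0.3],[0,0,2.6,0,0.3],[0,0,3,0,0.3],[0,0,3,0,0.3]]'
```

```text
clock: 3.32
position: [0.5724, -0.1769, 0.0227]
tool_rot: [-3.139, -0.001, 1.593]
force: [-0.6, -0.1, 1.1]
grip_width: 0.0255
finger_force: 0.0
```

```bash
python3 -m creep '[[0.3,0,0,0,0.3],[0.6,0,0,0,0.3],[0.9,0,0,0,0.3],[1.2,0,0,0,0.3],[1.5,0,0,0,0.3]]'; python3 - <<'E'
from h import *
im=grab_frame("top")
for r in lids("top",im):print(*r)
im=grab_frame("scene")
for r in lids("scene",im):print(*r)
E
```

```text
clock: 3.95
position: [0.5715, -0.0868, 0.0242]
tool_rot: [3.141, 0.0, 1.592]
force: [1.1, -4.9, 4.6]
grip_width: 0.0254
finger_force: 1.7
140 [497.  208.8] [0.5938 0.1786]
556 [325.8 256.2] [ 0.666  -0.0831]
```

```bash
python3 -m creep '[[0.3,0,0,0,0.3],[0.6,0,0,0,0.3],[0.9,0,0,0,0.3],[1.2,0,0,0,0.3],[1.5,0,0,0,0.3]]'; python3 - <<'E'
from h import *
s=status.observe()
im=grab_frame("wrist");cv2.imwrite("pics/w2.png",im)
E
```

```text
clock: 4.68
position: [0.5691, 0.0034, 0.0238]
tool_rot: [-3.141, -0.0, 1.592]
force: [-0.4, -2.4, 1.1]
grip_width: 0.0256
finger_force: 1.0
```

View pics/w2.png

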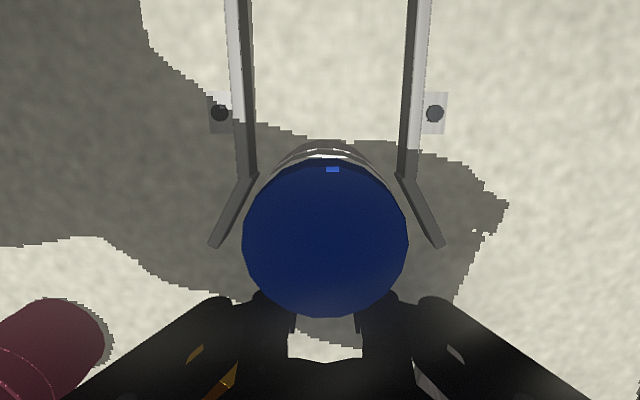

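The jar (lid at px 325,235) is entering the mouth, centred between the rails (247 and 408).

```bash
python3 -m creep '[[0.35,0,0,0,0.3],[0.7,0,0,0,0.3],[1.05,0,0,0,0.3],[1.4,0,0,0,0.3],[1.7,0,0,0,0.3]]';  python3 -m creep '[[0.1,0,0,0,0.3],[0.2,0,0,0,0.3],[0.3,0,0,0,0.3],[0.4,0,0,0,0.3]]'
```

```text
clock: 5.35
position: [0.5669, 0.1051, 0.0237]
tool_rot: [-3.141, -0.0, 1.593]
force: [0.2, -1.7, 0.1]
grip_width: 0.0258
finger_force: 0.6
clock: 5.85
position: [0.5666, 0.128, 0.0239]
tool_rot: [3.142, 0.0, 1.592]
force: [0.3, -1.5, 0.3]
grip_width: 0.0256
finger_force: 0.5
```

```bash
python3 -m creep '[[0.07,0,0,0,0.3],[0.14,0,0,0,0.3],[0.14,0,0,0,0.3]]'; python3 -m creep '[[0.07,0,0,0,0.3],[0.14,0,0,0,0.3],[0.14,0,0,0,0.3]]'
```

```text
clock: 6.22
position: [0.5664, 0.1365, 0.0238]
tool_rot: [-3.142, 0.0, 1.592]
force: [0.0, -1.0, -0.8]
grip_width: 0.0254
finger_force: 0.1
clock: 6.6
position: [0.5665, 0.1376, 0.0243]
tool_rot: [-3.142, 0.007, 1.587]
force: [-2.7, -38.4, 13.1]
grip_width: 0.0254
finger_force: 14.9
```

```bash
python3 -m creep '[[-0.6,0,0,0,0.3],[-1.2,0,0,0,0.3],[-1.2,0,-0.9,0,0.3],[-1.2,0,-1.8,0,0.3],[-1.2,0,-1.8,0,0.3]]'; python3 - <<'E'
from h import *
row([.709,-.107,.13],2.659)
im=grab_frame("wrist");cv2.imwrite("pics/w3.png",im)
E
```

```text
clock: 7.22
position: [0.5697, 0.0732, 0.1355]
tool_rot: [3.136, -0.002, 1.592]
force: [-0.6, 0.3, 0.3]
grip_width: 0.0253
finger_force: 0.0
row [-3.05  2.26  0.1 ] twist -7.64
```

View pics/w3.png

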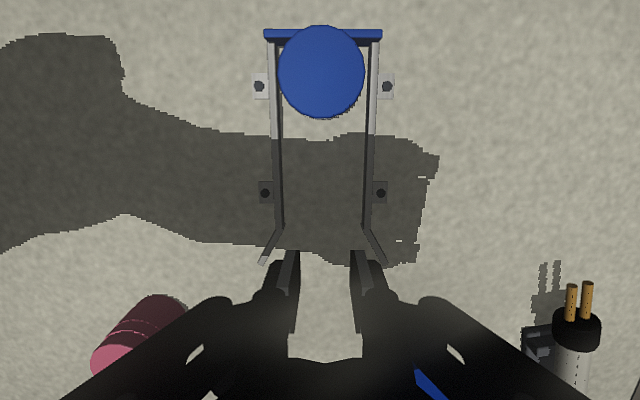

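The first jar (lid 322,72) sits against the stop between the rails. I check the object at the lower right (575,330) before moving over.

```bash
python3 - <<'E'
from h import *
s=status.observe()
for uv in((537,345),(575,330),(586,285)): print([wz(uv,z,s).round(3) for z in(0,.05,.1)])
s["position"]=np.array([.5733,-.1765,.2039])
print([wz(uv,0,s).round(3) for uv in((532,80),(532,190),(580,230))])
E
```

```text
[array([ 0.803, -0.086]), array([ 0.759, -0.042]), array([0.714, 0.003])]
[array([ 0.84 , -0.066]), array([ 0.789, -0.026]), array([0.738, 0.015])]
[array([ 0.836, -0.011]), array([0.786, 0.019]), array([0.735, 0.049])]
[array([ 0.786, -0.063]), array([ 0.812, -0.18 ]), array([ 0.883, -0.228])]
```

View pics/top0.png

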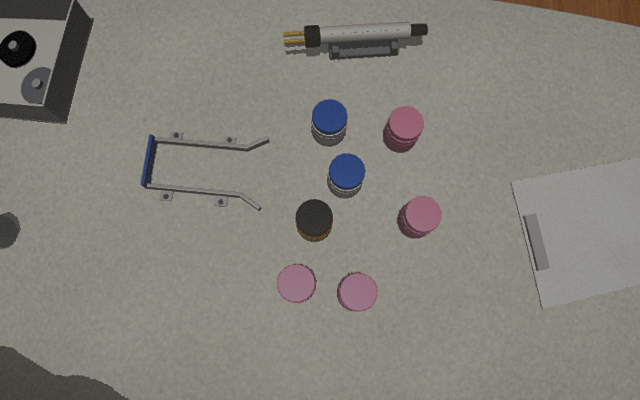

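View pics/scene0.png

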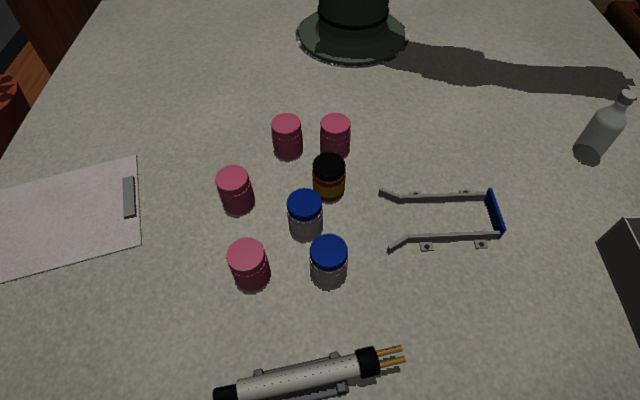

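```bash
python3 - <<'E'
from h import *
def tri(a,b):
    c1,d1=ray("top",a);c2,d2=ray("scene",b)
    t=np.linalg.lstsq(np.c_[d1,-d2],c2-c1,rcond=None)[0];p,q=c1+t[0]*d1,c2+t[1]*d2;print(p.round(3),q.round(3))
tri((312,36),(368,361));tri((419,30),(226,394))
print(toz("top",(333,58),0),toz("top",(396,55),0),toz("top",(336,46),.03))
row([.702,-.105,.13],2.659)
E
```

```text
[ 0.801 -0.036  0.043] [ 0.801 -0.033  0.043]
[ 0.837 -0.212  0.04 ] [ 0.837 -0.209  0.04 ]
[ 0.78735982 -0.07393381  0.        ] [ 0.80713054 -0.18136743  0.        ] [ 0.79430426 -0.07712966  0.03      ]
row [-3.02  2.16  0.06] twist -7.64
```

```bash
python3 -m creep '[[-0.7,0.5,0,-1.3,0.3],[-1.4,1,0,-2.6,0.3],[-2.1,1.5,0,-3.9,0.3],[-2.7,2,0,-5.2,0.3],[-3,2.15,0,-6.5,0.3]]'; python3 -m creep '[[0,0,0,-1.1,0.3],[0,0,0,-1.1,0.3],[0,0,0,-1.1,0.3]]'; python3 - <<'E'
from h import *
row([.704,-.105,.024],2.659)
s=status.observe();im=grab_frame("wrist")
hsv=cv2.cvtColor(im,cv2.COLOR_BGR2HSV);m=cv2.inRange(hsv,(100,110,30),(130,255,255))
n,l,st,ce=cv2.connectedComponentsWithStats(m)
for i in range(1,n):
    if st[i,4]>300: print(st[i],ce[i],wz(ce[i],.07,s))
E
```

```text
clock: 7.9
position: [0.701, -0.1067, 0.13]
tool_rot: [-3.141, -0.001, 2.504]
force: [-0.6, 1.0, -0.4]
grip_width: 0.0256
finger_force: 0.0
clock: 8.28
position: [0.7003, -0.1038, 0.1312]
tool_rot: [3.142, -0.001, 2.65]
force: [0.1, -0.2, 1.0]
grip_width: 0.0259
finger_force: 0.0
row [-0.07  0.01  1.79] twist -0.06
[ 286  111   83   83 5397] [326.99425607 151.78080415] [ 0.65509225 -0.07766301]
```

```bash
python3 -m creep '[[-0.07,0,0.8,0,0.3],[-0.07,0,1.4,0,0.3],[-0.07,0,1.78,0,0.3],[-0.07,0,1.78,0,0.3]]'; python3 - <<'E'
from h import *
u=np.array([-.886,.464]);t=np.array([.572,-.036])-.036*u
row([*t,.023],2.659)
E
```

```text
clock: 8.82
position: [0.7036, -0.1059, 0.0238]
tool_rot: [-3.141, -0.002, 2.653]
force: [0.4, -0.4, 0.2]
grip_width: 0.0255
finger_force: 0.0
row [1.88 0.   0.02] twist -0.04
```

```bash
python3 -m creep '[[0.3,0,0,0,0.3],[0.6,0,0,0,0.3],[0.9,0,0,0,0.3],[1.2,0,0,0,0.3],[1.4,0,0,0,0.3]]'; python3 -m creep '[[0.2,0,0,0,0.3],[0.35,0,0,0,0.3],[0.45,0,0,0,0.3],[0.45,0,0,0,0.3]]';  python3 -m creep '[[-0.3,0,0,0,0.3],[-0.5,0,-0.4,0,0.3],[-0.5,0,-1.2,0,0.3],[-0.5,0,-1.8,0,0.3],[-0.5,0,-1.8,0,0.3]]'
python3 - <<'E'
from h import *
s=status.observe();im=grab_frame("wrist")
hsv=cv2.cvtColor(im,cv2.COLOR_BGR2HSV);m=cv2.inRange(hsv,(100,110,30),(130,255,255))
n,l,st,ce=cv2.connectedComponentsWithStats(m)
for i in range(1,n):
    if st[i,4]>300: print(st[i],ce[i],wz(ce[i],.07,s))
row([.574,-.105,.13],1.592)
E
```

```text
clock: 9.45
position: [0.6307, -0.0666, 0.0267]
tool_rot: [3.141, 0.002, 2.653]
force: [2.4, -0.1, -0.5]
grip_width: 0.0253
finger_force: 0.6
clock: 9.95
position: [0.6058, -0.054, 0.025]
tool_rot: [-3.141, -0.001, 2.654]
force: [-0.7, 0.5, -0.2]
grip_width: 0.0256
finger_force: 0.0
clock: 10.58
position: [0.6338, -0.0685, 0.1354]
tool_rot: [3.14, 0.003, 2.653]
force: [0.0, -0.2, 0.0]
grip_width: 0.0254
finger_force: 0.0
[ 283   82   84   86 5589] [324.16926105 124.42547862] [ 0.57335858 -0.03633546]
row [ 0.58 -1.    0.06] twist 7.6
```

```bash
python3 -m creep '[[0.3,-0.5,0,1.3,0.3],[0.57,-0.9,0,2.6,0.3],[0.57,-0.9,0,3.9,0.3],[0.57,-0.9,0,5.2,0.3],[0.57,-0.9,0,6.5,0.3]]'; python3 -m creep '[[0,0,0,1.1,0.3],[0,0,0,1.1,0.3],[0,0,0,1.1,0.3]]'; python3 -c "
from h import *
row([.574,-.098,.024],1.592)"
```

```text
clock: 11.25
position: [0.5764, -0.0999, 0.1317]
tool_rot: [-3.139, -0.0, 1.74]
force: [-1.0, 0.7, -0.7]
grip_width: 0.0256
finger_force: 0.0
clock: 11.62
position: [0.5768, -0.0999, 0.1323]
tool_rot: [-3.14, 0.0, 1.596]
force: [-0.9, 0.6, -0.1]
grip_width: 0.0259
finger_force: 0.0
row [ 0.03 -0.04  1.81] twist 0.03
```

```bash
python3 -m creep '[[0,-0.05,0.8,0,0.3],[0,-0.05,1.4,0,0.3],[0,-0.05,1.8,0,0.3],[0,-0.05,1.8,0,0.3]]';  python3 -m creep '[[0.3,0,0,0,0.3],[0.6,0,0,0,0.3],[0.9,0,0,0,0.3],[1.2,0,0,0,0.3],[1.5,0,0,0,0.3]]'
```

```text
clock: 12.12
position: [0.5731, -0.1001, 0.0236]
tool_rot: [-3.139, -0.001, 1.594]
force: [-0.5, 0.5, 0.4]
grip_width: 0.0258
finger_force: 0.0
clock: 12.75
position: [0.5724, -0.0088, 0.0253]
tool_rot: [3.141, 0.0, 1.593]
force: [-0.4, -4.8, 2.8]
grip_width: 0.0256
finger_force: 2.1
```

```bash
python3 -m creep '[[0.3,0.02,0,0,0.3],[0.6,0.03,0,0,0.3],[0.9,0.03,0,0,0.3],[1.15,0.03,0,0,0.3],[1.3,0.03,0,0,0.3]]';  python3 -m creep '[[0.06,0,0,0,0.3],[0.12,0,0,0,0.3],[0.12,0,0,0,0.3]]'
```

```text
clock: 13.38
position: [0.5723, 0.0691, 0.025]
tool_rot: [-3.141, -0.0, 1.593]
force: [-0.6, -3.0, 2.4]
grip_width: 0.0258
finger_force: 1.5
clock: 13.75
position: [0.5722, 0.0753, 0.025]
tool_rot: [-3.141, -0.0, 1.592]
force: [0.7, -0.2, -0.3]
grip_width: 0.0256
finger_force: 0.0
```

```bash
python3 -m creep '[[0.06,0,0,0,0.3],[0.12,0,0,0,0.3],[0.12,0,0,0,0.3]]';  python3 -m creep '[[0.05,0,0,0,0.3],[0.08,0,0,0,0.3],[0.08,0,0,0,0.3]]'
```

```text
clock: 14.12
position: [0.5721, 0.082, 0.025]
tool_rot: [3.142, 0.001, 1.592]
force: [0.9, -3.8, 0.2]
grip_width: 0.0253
finger_force: 1.6
clock: 14.5
position: [0.5725, 0.0827, 0.0253]
tool_rot: [3.141, 0.005, 1.589]
force: [2.0, -25.2, 3.9]
grip_width: 0.0258
finger_force: 9.3
```

Firm contact (25 N) at 0.083, about 55 mm short of the first jar's end position, as expected. I back off and check.

```bash
python3 -m creep '[[-0.3,0,0,0,0.3],[-0.9,0,0,0,0.3],[-1.2,0,-0.6,0,0.3],[-1.5,0,-1.5,0,0.3],[-1.8,0,-2.4,0,0.3]]'; python3 -m creep '[[-1,0,-0.5,0,0.3],[-1,0,-0.5,0,0.3],[-1,0,-0.5,0,0.3]]'; python3 - <<'E'
from h import *
s=status.observe();im=grab_frame("wrist");cv2.imwrite("pics/w4.png",im)
for uv in((325,68),(325,130)): print(wz(uv,.07,s))
E
```

```text
clock: 15.12
position: [0.5741, -0.0214, 0.1706]
tool_rot: [-3.141, -0.0, 1.592]
force: [0.5, 0.1, 0.5]
grip_width: 0.0255
finger_force: 0.0
clock: 15.5
position: [0.5755, -0.0807, 0.1989]
tool_rot: [3.142, -0.001, 1.592]
force: [-1.0, 1.3, -0.1]
grip_width: 0.0255
finger_force: 0.0
[0.57325412 0.02847423]
[ 0.57427106 -0.01917954]
```

View pics/w4.png

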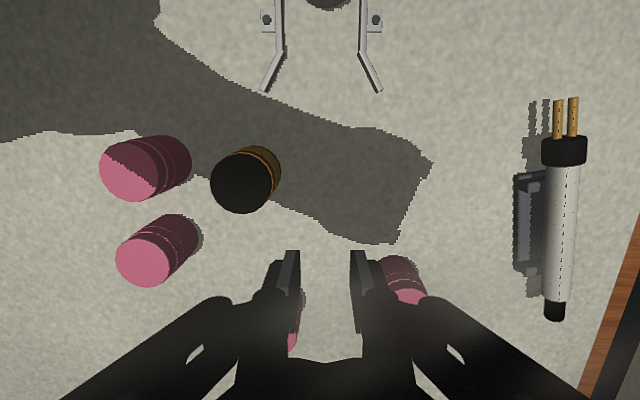

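The oil jar (241,181) is still in place, but the rack is mostly out of view. The fixed cameras will show the seated jars.

```bash
python3 - <<'E'
from h import *
im=[grab_frame(c) for c in("scene","top")]
for c,i in zip(("scene","top"),im):
    for r in lids(c,i): print(c,*r)
    for r in search_frame(c,"oil")[:1]: print("oil",np.array(r["extent"])*[640,400,640,400])
a=cv2.resize(im[0][140:280,300:540],None,fx=3.2,fy=3.2);b=cv2.resize(im[1][100:230,100:340],None,fx=2,fy=2)
cv2.imwrite("pics/fin.png",a)
E
```

```text
scene 1461 [469.8 196.3] [0.5695 0.142 ]
scene 62 [501.2 220.6] [0.6149 0.1791]
oil [314.368 157.2   350.016 204.32 ]
oil [290.624 196.68  326.912 239.68 ]
```

View pics/fin.png

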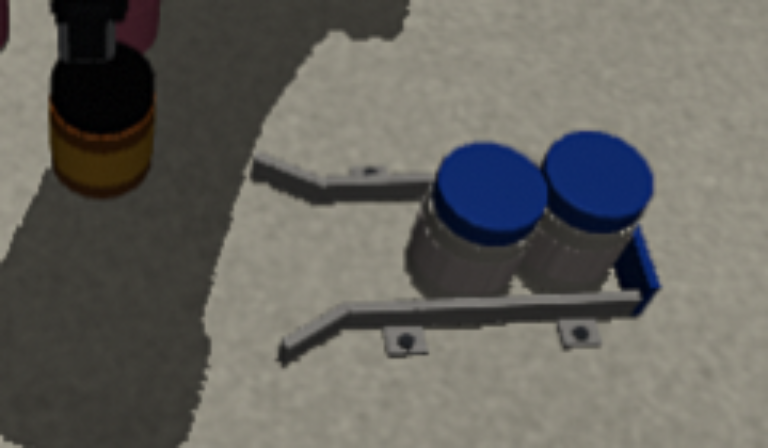

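```bash
python3 - <<'E'
from h import *
s=status.observe(); print(wz((241,181),.07,s)); bot.job_done()
E
```

```text
[ 0.50170187 -0.06325516]
the job is handed in; nothing more can be done
```

I handed the job in at about 15.6 s of the 58 s. The final picture shows the first gel jar against the blue stop and the second touching it, both upright; the oil jar was never pushed, though my last rough position for it read 11 mm off in y, which I put down to the arm still settling and did not re-check.

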